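Straightedge against the purifier cover

ROBOT

A 7-joint arm with a two-finger parallel gripper is mounted at the origin on the work surface. World frame = base frame: x ahead of the robot, y to its left, z up, the work surface at z = 0. Lengths are in m, angles in degrees, forces in N, time in s.
With the tool pointing down it reaches from about 0.4 to 0.875 m from the base axis. Payload 4.4 kg.
Tool frame: the origin (TCP) lies midway between the tips of the shut fingers; the grasp point (between the pads) lies 19 mm behind it (arm.hold_point_z is the distance from the TCP to the grasp point, in m); z points along the fingers, y is the line along which they close (so a half turn about z gives the same grasp; the last joint's range is limited). The gripper opens to 85 mm and grips with 20 to 120 N. Pads are 22 mm wide; open, the fingers measure 114 mm over their backs; the gripper's body (76 mm by 85 mm) begins 54 mm behind the grasp point. The pads swing forward as they close: fully open they stand 13 mm farther back than shut.
Start: joints at [66.761, 36.005, 2.206, 86.941, -1.547, 57.084, -1.146], TCP at [0.217, -0.613, 0.231] pointing down, gripper open.
Joint ranges: [-175.42, 175.42], [-21.48, 121.26], [-71.46, 75.88], [10.55, 141.38], [-63.04, 243.04], [13.31, 113.54], [-168.57, 168.57]. Speed limits (degrees/s): [147.25, 147.25, 180, 180, 180, 180, 180].

INTERFACE

Orientations are given as a 3x3 rotation matrix whose columns are the frame's x, y, z axes.
In Python, from rig import telemetry, snapshot, calibration, ticket, trace, tip_of, arm gives the robot as it stands.
- The arm moves only by the tool send_rows, never from a script. Its argument "motion" is a list that holds one entry, the list of rows, each a list of 5 numbers: the shift along the tool's x, y, z in m, then the turn about the tool's z in degrees, then the finger opening in m, from 0 to 0.0854. A call has 1 to 10 rows; each row shifts and turns the commanded pose from where the row before left it, along the tool's axes as they then stand; what a row does not reach is not made up. A row lasts 1/12 s, in which the tool goes at most 41.7 mm and 7.16 degrees, less where a joint would pass 70% of its speed; a pose out of reach is approached as far as the arm can. A call with a gripper value outside its range is refused whole. The fingers move at their own pace and stop on an object; "squeeze" is the grip in N (left out, the last holds). Time passes only in rows, so rows that do not move let the fingers close. It gives the time, the measured TCP pose, the force, the opening and the grip force at its end, in the units of the state.
- telemetry.observe(): the state, without advancing time (a new reading comes with each control period).
- snapshot(name): name is "scene" or "side" or "wrist"; returns the picture (420x560x3 uint8, red, green, blue); there is no depth.
- calibration(name): a dict with "vfov" (degrees; the focal length in pixels is half the picture's height over the tangent of half this angle, whatever the lens; pixels are square), "cx", "cy" (the principal point, pixels), "R" (3x3) and "t" (3): a world point X has camera coordinates R X + t. Camera axes: x right, y down, z forward; pixel columns grow to the right and rows downward; lengths in m; the calibration is good to about 2 mm. A picture is of the moment at which its call begins: read the wrist's pose just before it. calibration takes no time and is no camera call; for the wrist camera it gives the pose at the moment of the call.
- ticket.sign_off(): hands the job in; it is judged then, once.
Trained networks look in the newest picture that a camera, given by its name, has taken for a name from the list of things; names that differ only in an ending like _2 or _b are one class to them, and where a whole thing is asked for, a point or a joint stands for the part that bears it (a point fixed in the world has none). Each returns a list of dicts, best first, with "confidence" (0 to 1); they miss things now and then, are a little off and sometimes report something else, mostly with a low value. They report only what shows in the picture. A call takes as long as a camera call. They do not tell look-alikes from the thing itself.
- trace(target, camera): "region" (420x560 bool, what is visible of it) and "xy" ([column, row] in pixels, amid what is visible of it).
- tip_of(target, camera): "xy" ([column, row] in pixels: a listed point, or the origin of a listed thing).
The state is a dict: "t": time; "joints": joint angles; "dq": joint speeds; "joint_torque": joint torques, N m; "ee_pos": TCP position; "tcp_rot": TCP orientation; "ft_force": force on the tool from outside, world axes, zero at the start; "ft_torque": the same for the moment, N m; "gripper_width": opening from 0.0 (shut) to 1.0 (fully open); "grasp_force": force on a finger pad.
Only numpy, scipy, OpenCV 4.12 (cv2) and the standard library are available. Lean on these libraries where they do the work, as an engineer would, in place of code of your own. Each camera call takes 0.05 s, during which the arm holds its last target. There are 200 camera calls.

TASK

The water purifier's white service cover is clamped on the bench under an inspection lamp, and its free long edge, opposite the blue clamps, is to be checked for straightness. First move the green beaker out of the way and stand it in the middle of the blue mat, keeping it upright; then lay the aluminium straightedge flat on the bench with its working edge flush against that edge of the cover along the straightedge's whole length, centred on it, and let go. Do not bump the lamp, and leave the other things where they are.

Things in the scene. Friction and masses are not known exactly. Their poses are not given: they have to be found in the camera images.
- cover: White plastic slab 130 (x) x 200 (y) x 30 (z) mm, fixed to the bench by two blue clamps along one long edge. Origin: bottom centre (bench level) of the upright face of the free long edge, which looks roughly to the robot's right. x points level into the cover, roughly to the robot's left: the free face is the plane x = 0, y from -100 to +100 mm; z up.
- lamp: Inspection lamp fixed over the cover; same origin and axes as the cover. Level bar 275 mm long in y, x = 52 to 92, z = 131 to 155 mm, on posts 12 mm square at x = 90, y = -130 and +130 mm, feet 50 (x) x 30 (y) mm. A gripper pointing straight down and closing across the free edge meets the bar; one whose body leans away from the cover, like the straightedge's grip, passes.
- straightedge: Aluminium straightedge lying on the bench, about 0.3 kg: bar 40 (x) x 180 (y) x 12 (z) mm. Origin: centre of the bar's underside. Its working edge is the long face at x = +20 mm (small black ticks along it on top). An orange grip plate, 10 mm thick and 110 mm long in y, rises from the bar's top at x = -5 mm and leans 35 degrees from vertical towards -x; it reaches 60 mm along its slope.
- straightedge_grip (a point): Point in the middle of the grip plate's thickness and length, 42 mm up its slope from the bar's top: at x = -29, y = 0, z = 46 mm in the straightedge's frame, with the same axes.
- edge_left (a point): +y end of the straightedge's working edge, at mid height of the bar (x = 20, y = 90, z = 6 mm in its frame).
- edge_right (a point): -y end of the straightedge's working edge, at mid height of the bar (x = 20, y = -90, z = 6 mm in its frame).
- beaker: Empty green plastic beaker, 60 mm across at the rim, a little narrower at the foot, 90 mm high, wall 4 mm, about 0.07 kg; at first it stands on the bench just in front of the cover's free long edge. Origin: centre of its underside, z up.
- mat: Flat blue square mat, 120 x 120 x 6 mm, fixed to the bench. Origin: centre of its underside (bench level).
- pen: Grey pen, 130 mm long, 11 mm thick, lying on sheets of paper at the left; to be left alone.
- wash_bottle: White bottle with red cap, 66 mm across, 170 mm high; to be left alone. Origin under its centre.
- amber_bottle: Amber bottle with black cap, 68 mm across, 150 mm high; to be left alone. Origin under its centre.
There are look-alikes about, which are no part of the job. Leave any turquoise look-alike of the straightedge alone. Of the things that look like the beaker, take the one that is farthest to the robot's left at the start.

How it is judged (in metres and radians):
On the way, in this order (a step that is already met when the one before it is completed fails the run):
1. the beaker stands upright on the blue mat (horizontal distance between beaker and mat below 0.032 m and height (world z) of beaker between 0.003 and 0.01 m and angle between beaker's own z axis and vertical below 0.08 rad and linear speed of beaker below 0.02 m/s), for 0.2 s.
2. the straightedge lies flat and flush against the cover's free long edge, centred on it (x of edge_left in the frame of cover between -0.002 and 0.002 m and x of edge_right in the frame of cover between -0.002 and 0.002 m and y of straightedge in the frame of cover between -0.02 and 0.02 m and height (world z) of straightedge below 0.004 m and angle between straightedge's own z axis and vertical below 0.05 rad), for 0.2 s.
At the end, for the whole second after the job is handed in: The beaker stands upright and still on the mat (within 5 degrees, its centre within 32 mm of the mat's centre); the straightedge lies flat on the bench and still, both ends of its working edge within 2 mm of the cover's free long face, its middle within 20 mm of the middle of that face (all of step 1 and all of step 2 and linear speed of straightedge below 0.02 m/s); the robot touches nothing.
It fails at once if the lamp is bumped (over 8 N) (contact force between any of the arm, the fingers, straightedge, beaker and lamp above 8 N).
It fails at once if the beaker is tipped (over 35 degrees) (angle between beaker's own z axis and vertical above 0.61 rad).
It fails at once if another thing is moved (over 20 mm) (distance of any of pen, wash_bottle, amber_bottle from where it was at the start of the episode above 0.02 m).
It also fails if it takes over 58 s, if anything falls off the work surface, if the arm or the gripper's body presses on something with over 40 N, if the wrist force passes 120 N, or if a joint passes its speed limit or range.

## Working session

There is one attempt and no reset: what is moved stays moved. The work goes in short steps, Python scripts to look and compute and a tool call to move; the robot and the scene stay as the last step left them, time stands still between calls to the robot, and variables do not carry over. Pictures are saved under pics/ and viewed, at most 10 in all, crops included, and the job is handed in when it is done.

Besides the shell and the picture viewer there is one more tool, called as a command line: name --argument value ..., lists and objects as JSON in quotes. send_rows: Moves the arm, as the interface text tells. Its arguments: {"type":"object","properties":{"motion":{"type":"array","items":{"type":"array","items":{"type":"array","items":{"type":"number"}}}},"squeeze":{"type":"number"}},"required":["motion"]}

```bash
ls; mkdir -p pics
cat > h.py <<'E'
import numpy as np, cv2
from rig import telemetry, snapshot, calibration, ticket, trace, tip_of, arm
def snap(n,f=None):
    im=snapshot(n)
    if f: cv2.imwrite('pics/'+f,cv2.cvtColor(im,cv2.COLOR_RGB2BGR))
    return im
def foc(c): return 210/np.tan(np.radians(c['vfov'])/2)
def ray(c,p):
    R=np.array(c['R']);t=np.array(c['t']);f=foc(c)
    d=R.T@np.array([(p[0]-c['cx'])/f,(p[1]-c['cy'])/f,1]);return -R.T@t,d
def onz(c,p,z):
    o,d=ray(c,p);return o+d*(z-o[2])/d[2]
def proj(c,X):
    q=np.array(c['R'])@X+np.array(c['t']);f=foc(c);return np.array([c['cx']+f*q[0]/q[2],c['cy']+f*q[1]/q[2]])
def tri(cs,ps):
    A=0;b=0
    for c,p in zip(cs,ps):
        o,d=ray(c,p);d=d/np.linalg.norm(d);P=np.eye(3)-np.outer(d,d);A=A+P;b=b+P@o
    return np.linalg.solve(A,b)
E
python3 - <<'E'
from h import *
a=snap('scene','scene1.png')
np.set_printoptions(precision=4,suppress=True)
cs={n:calibration(n) for n in('scene','side')}
print({k:v for k,v in cs['scene'].items()}.keys(), arm.hold_point_z)
def go(n):
  for t in ['cover','straightedge','straightedge_grip','edge_left','edge_right','beaker','mat','lamp','wash_bottle','amber_bottle','pen']:
    for r in tip_of(t,n)[:4]:
        print(n,t,np.round(r['xy'],1),round(r['confidence'],2),onz(cs[n],r['xy'],0.046 if 'grip' in t else 0.006 if 'edge_' in t else 0))
go('scene')
b=snap('side','side1.png'); go('side')
s=telemetry.observe();print(s['t'],s['ee_pos'],s['tcp_rot'])
cv2.imwrite('pics/both.png',cv2.resize(cv2.cvtColor(np.vstack([a,b]),cv2.COLOR_RGB2BGR),None,fx=.7,fy=.7))
E
```

```text
pics
dict_keys(['vfov', 'cx', 'cy', 'R', 't']) 0.0187
scene cover [298.5 265.8] 0.82 [0.6041 0.0614 0.    ]
scene straightedge [162.4 183.4] 0.84 [ 0.2425 -0.2744 -0.    ]
scene straightedge [187.2 241.1] 0.55 [ 0.4655 -0.2166  0.    ]
scene straightedge_grip [174.1 236.3] 0.81 [ 0.4746 -0.2424  0.046 ]
scene straightedge_grip [162.6 174.6] 0.8 [ 0.2506 -0.2631  0.046 ]
scene edge_left [129.4 194.3] 0.75 [ 0.2694 -0.3699  0.006 ]
scene edge_left [177.5 215.6] 0.67 [ 0.378  -0.2362  0.006 ]
scene edge_right [211.8 257.6] 0.92 [ 0.535  -0.1562  0.006 ]
scene edge_right [184.4 162.7] 0.74 [ 0.1773 -0.2026  0.006 ]
scene beaker [129.5 227.9] 0.88 [ 0.3872 -0.3708  0.    ]
scene beaker [212.8 195.3] 0.85 [ 0.3212 -0.1308 -0.    ]
scene beaker [274.7 257.2] 0.56 [0.5656 0.006  0.    ]
scene mat [191.6 308. ] 0.89 [ 0.6625 -0.2205  0.    ]
scene mat [297.7 267.5] 0.57 [0.6085 0.0582 0.    ]
scene lamp [173.  236.3] 0.43 [ 0.4415 -0.2536  0.    ]
scene wash_bottle [397.8 286.8] 0.62 [0.7152 0.2908 0.    ]
scene amber_bottle [418.9 243.5] 0.62 [0.6067 0.3927 0.    ]
scene amber_bottle [209.  
[... 569 characters left out ...]
0.3827 -0.2437  0.006 ]
side edge_right [301.2 189. ] 0.83 [ 0.5403 -0.1468  0.006 ]
side edge_right [421.7 226.5] 0.77 [ 0.1827 -0.2093  0.006 ]
side beaker [380.9 176.5] 0.9 [ 0.3782 -0.3541 -0.    ]
side beaker [361.4 222.5] 0.69 [ 0.325 -0.131  0.   ]
side beaker [263.1 211.7] 0.64 [ 0.5735 -0.0021  0.    ]
side mat [281.4 163.7] 0.66 [ 0.6716 -0.2228  0.    ]
side lamp [152.2 253.4] 0.74 [0.7052 0.2989 0.    ]
side wash_bottle [150.8 249.3] 0.77 [0.7195 0.2913 0.    ]
side amber_bottle [145.9 294.4] 0.95 [0.615  0.3962 0.    ]
side pen [203.5 314.7] 0.53 [0.4646 0.3546 0.    ]
1.2 [ 0.2167 -0.6128  0.2313] [[ 0.9428  0.3333  0.    ]
 [ 0.3333 -0.9428  0.    ]
 [ 0.      0.     -1.    ]]
```

View pics/scene1.png

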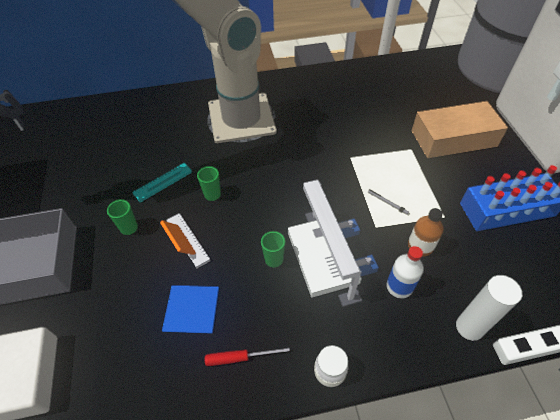

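View pics/side1.png

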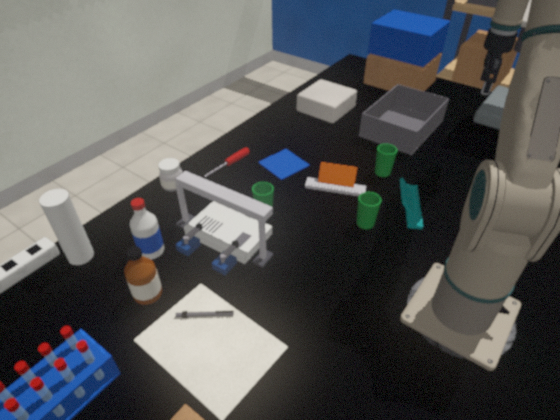

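The green beaker candidates are at pixels (123,217), (208,183) and (273,250). The one at (273,250) is meant: it has the largest world y, so it is farthest to the robot's left, and it stands in front of the cover's free edge. I'll confirm that in one crop and measure the edge.

Run:
```python
from h import *
np.set_printoptions(precision=4,suppress=True)
im=cv2.imread('pics/scene1.png')
cv2.imwrite('pics/crop1.png',cv2.resize(im[190:310,230:390],None,fx=5,fy=5,interpolation=cv2.INTER_CUBIC))
c=calibration('wrist');R=np.array(c['R']);o=-R.T@np.array(c['t']);print('wristcam',o,R,c['vfov'],c['cx'],c['cy'])
s=telemetry.observe();T=np.array(s['tcp_rot']);print('cam in tool',T.T@(o-s['ee_pos']), (R@T))
```

```text
wristcam [ 0.2852 -0.5893  0.373 ] [[ 0.3329 -0.943   0.0002]
 [-0.9039 -0.3191  0.2847]
 [-0.2684 -0.095  -0.9586]] 62.144965050749406 271.5230810889367 207.48479726186093
cam in tool [ 0.0725  0.0007 -0.1417] [[-0.0004  1.     -0.0002]
 [-0.9586 -0.0004 -0.2848]
 [-0.2848  0.0001  0.9586]]
```

View pics/crop1.png

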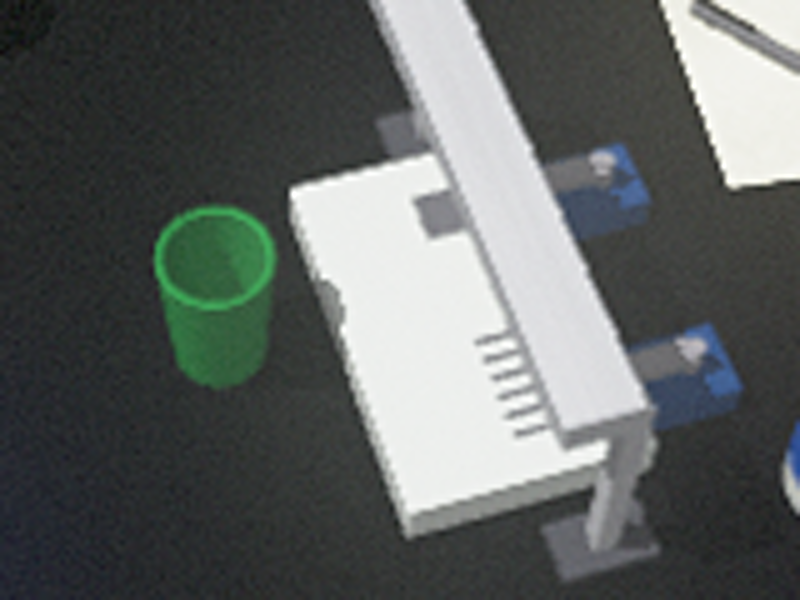

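The crop shows the green beaker at (273,250), standing alone in front of the notched free edge of the cover. The cover's top corners are at (288,228) and (311.6,293.6).

Run:
```python
from h import *
np.set_printoptions(precision=4,suppress=True)
c=calibration('scene');s=calibration('side')
A=onz(c,(288.2,228),.03);B=onz(c,(311.6,293.6),.03);print(A,B,np.linalg.norm(A-B),(A+B)/2,np.degrees(np.arctan2(*(A-B)[[1,0]])), onz(c,(312,297.4),0))
print('beaker rim', onz(c,(230+215/5,190+257/5),.09), tri([c,s],[(274.7,257.2),(263.1,211.7)]))
print('mat',tri([c,s],[(191.6,308),(281.4,163.7)]))
for p in [((162.4,183.4),(411.4,206.4)),((187.2,241.1),(335,189.6)),((177.5,215.6),(362.9,192.4)),((211.8,257.6),(301.2,189)),((174.1,236.3),(338.3,173.5))]: print(tri([c,s],p))
```

```text
[0.5022 0.0564 0.03  ] [0.701  0.0704 0.03  ] 0.1992296244524713 [0.6016 0.0634 0.03  ] -175.96989541898728 [0.6976 0.0736 0.    ]
beaker rim [0.5729 0.0026 0.09  ] [0.569  0.0047 0.0069]
mat [ 0.6665 -0.2183  0.0058]
[ 0.242  -0.2751  0.0008]
[ 0.4626 -0.2171 -0.0045]
[ 0.3806 -0.2363  0.0109]
[ 0.539  -0.1524  0.006 ]
[ 0.4702 -0.243   0.0385]
```

send_rows --motion '[[[0.03,-0.0257,0,0,0.085],[0.03,-0.0257,0,0,0.085],[0.03,-0.0257,0,0,0.085],[0.03,-0.0257,0,0,0.085],[0.03,-0.0257,0,0,0.085],[0.03,-0.0257,0,0,0.085],[0.03,-0.0257,0,0,0.085],[0.03,-0.0257,0,0,0.085],[0.03,-0.0257,0,0,0.085],[0.03,-0.0257,0,0,0.085]]]'

```text
t: 2.03
ee_pos: [0.4146, -0.2689, 0.2316]
tcp_rot: [[0.943, 0.333, 0.001], [0.333, -0.943, -0.0], [0.001, 0.001, -1.0]]
ft_force: [0.9, 0.6, 0.6]
gripper_width: 0.996
grasp_force: 0.0
```

send_rows --motion '[[[0.03,-0.0257,0,0,0.085],[0.03,-0.0257,0,0,0.085],[0.03,-0.0257,0,0,0.085],[0.03,-0.0257,0,0,0.085],[0.03,-0.0257,0,0,0.085],[0.03,-0.0257,0,0,0.085],[0.03,-0.0257,0,0,0.085],[0,0,0.005,7,0.085],[0,0,0.005,7,0.085],[0,0,0.005,7,0.085]]]'

```text
t: 2.87
ee_pos: [0.5523, -0.0299, 0.2162]
tcp_rot: [[1.0, -0.031, 0.0], [-0.031, -1.0, 0.0], [0.0, -0.0, -1.0]]
ft_force: [-0.2, -0.0, 0.5]
gripper_width: 0.994
grasp_force: 0.0
```

send_rows --motion '[[[0,0,0.005,7,0.085],[0,0,0.005,7,0.085],[0,0,0.005,7,0.085],[0,0,0.005,7,0.085],[0,0,0.005,7,0.085],[0,0,0.005,7,0.085],[0,0,0.005,7,0.085]]]'

```text
t: 3.45
ee_pos: [0.5521, -0.0309, 0.1812]
tcp_rot: [[0.631, -0.776, 0.001], [-0.776, -0.631, 0.0], [0.0, -0.0, -1.0]]
ft_force: [1.0, 0.4, 0.2]
gripper_width: 0.994
grasp_force: 0.0
```

Run:
```python
from h import *
np.set_printoptions(precision=4,suppress=True)
c=calibration('wrist');im=snap('wrist','w1.png')
for r in tip_of('beaker','wrist')[:2]: print('tip',r['xy'],r['confidence'],onz(c,r['xy'],0))
for r in trace('beaker','wrist')[:2]: print('tr',r['xy'],r['confidence'],onz(c,r['xy'],.09),onz(c,r['xy'],.045))
for r in tip_of('cover','wrist')[:2]: print('cover',r['xy'],r['confidence'],onz(c,r['xy'],0))
```

```text
tip [517.4, 251.0] 0.86 [ 0.3175 -0.1336  0.    ]
tip [233.2, 199.3] 0.62 [0.5714 0.0036 0.    ]
tr [533.3, 263.5] 0.69 [ 0.3789 -0.1217  0.09  ] [ 0.3366 -0.1283  0.045 ]
tr [226.2, 223.2] 0.68 [ 0.572  -0.0048  0.09  ] [0.567  0.0112 0.045 ]
cover [177.4, 227.9] 0.59 [0.5963 0.0615 0.    ]
```

View pics/w1.png

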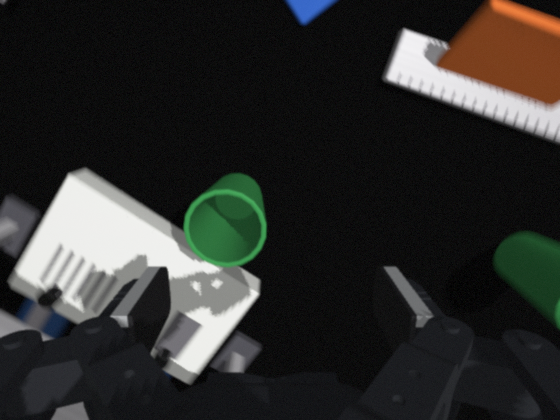

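The wrist picture shows the beaker's rim centred at about (226,228), between cover and gripper. The cover's free top edge runs from (82,170) to (260,290).

send_rows --motion '[[[-0.0074,-0.0183,0.01,0,0.085],[-0.0074,-0.0182,0.01,0,0.085],[0,0,0.024,0,0.085],[0,0,0.024,0,0.085],[0,0,0.024,0,0.085],[0,0,0.024,0,0.085],[0,0,0.02,0,0.085],[0,0,0,0,0.085]]]'

```text
t: 4.32
ee_pos: [0.5683, 0.0039, 0.0423]
tcp_rot: [[0.638, -0.77, -0.006], [-0.77, -0.638, 0.001], [-0.004, 0.004, -1.0]]
ft_force: [0.7, -0.1, 0.6]
gripper_width: 0.994
grasp_force: 0.0
```

send_rows --motion '[[[0,0,0,0,0.05],[0,0,0,0,0.05],[0,0,0,0,0.05],[0,0,0,0,0.05],[0,0,0,0,0.05],[0,0,0,0,0.05]]]' --squeeze 25

```text
t: 4.82
ee_pos: [0.5716, 0.0033, 0.047]
tcp_rot: [[0.636, -0.772, 0.003], [-0.772, -0.636, -0.0], [0.002, -0.002, -1.0]]
ft_force: [-0.9, -1.4, 6.7]
gripper_width: 0.698
grasp_force: 26.4
```

send_rows --motion '[[[0,0,-0.02,0,0.05],[0,0,-0.02,0,0.05],[0.02,0.006,0,0,0.05],[0.03,0.0088,0,0,0.05],[0.034,0.01,0,0,0.05],[0.034,0.01,0,0,0.05],[0.034,0.01,0,0,0.05],[0.034,0.01,0,0,0.05],[0.03,0.0088,0,0,0.05],[0.0155,0.004,0,0,0.05]]]'

```text
t: 5.65
ee_pos: [0.6665, -0.224, 0.0863]
tcp_rot: [[0.633, -0.774, 0.003], [-0.774, -0.633, -0.004], [0.005, 0.001, -1.0]]
ft_force: [0.7, -1.3, -0.3]
gripper_width: 0.696
grasp_force: 27.3
```

Run:
```python
from h import *
np.set_printoptions(precision=4,suppress=True)
im=snap('scene')
c=calibration('scene')
for r in tip_of('mat','scene')[:2]+trace('mat','scene')[:2]: print(r['xy'],r['confidence'],onz(c,r['xy'],.006))
# mat by colour from first picture
i=cv2.cvtColor(cv2.imread('pics/scene1.png'),cv2.COLOR_BGR2HSV)
m=cv2.inRange(i,(105,150,80),(125,255,255));m[:270]=0;m[:,240:]=0
n,l,st,ce=cv2.connectedComponentsWithStats(m);k=1+np.argmax(st[1:,4]);print(st[k],ce[k],onz(c,ce[k],.006))
q=cv2.boxPoints(cv2.minAreaRect(np.argwhere(l==k)[:,::-1].astype(np.float32)))
s=telemetry.observe();print(s['ee_pos'],s['t'])
c=calibration('wrist');w=snap('wrist')
for r in tip_of('straightedge','wrist')[:2]: print('se',r['xy'],r['confidence'],onz(c,r['xy'],0))
for e in('edge_left','edge_right'):
  for r in tip_of(e,'wrist')[:2]: print(e,r['xy'],r['confidence'],onz(c,r['xy'],.006))
```

```text
[190.4, 309.4] 0.59 [ 0.6683 -0.2228  0.006 ]
[ 162  285   57   49 2354] [190.7201 308.9494] [ 0.6673 -0.2219  0.006 ]
[ 0.6656 -0.2199  0.0856] 5.8
se [468.1, 373.1] 0.63 [ 0.4621 -0.2172  0.    ]
```

send_rows --motion '[[[0,0,0.015,0,0.05],[0,0,0.012,0,0.05],[0,0,0.005,0,0.05],[0,0,0,0,0.05],[0,0,0,0,0.05]]]'

```text
t: 6.42
ee_pos: [0.6654, -0.2173, 0.053]
tcp_rot: [[0.636, -0.772, -0.001], [-0.772, -0.636, 0.0], [-0.001, 0.0, -1.0]]
ft_force: [0.4, 1.5, 0.1]
gripper_width: 0.693
grasp_force: 27.0
```

send_rows --motion '[[[0,0,0.0015,0,0.05],[0,0,0,0,0.05],[0,0,0,0,0.075],[0,0,0,0,0.085],[0,0,0,0,0.085],[0,0,-0.01,0,0.085],[0,0,-0.03,0,0.085],[0,0,-0.04,0,0.085],[0,0,-0.04,0,0.085]]]'

```text
t: 7.17
ee_pos: [0.6648, -0.2177, 0.1727]
tcp_rot: [[0.636, -0.772, -0.002], [-0.772, -0.636, 0.001], [-0.002, 0.001, -1.0]]
ft_force: [1.0, 0.0, -0.3]
gripper_width: 0.994
grasp_force: 0.0
```

Run:
```python
from h import *
np.set_printoptions(precision=4,suppress=True)
s=telemetry.observe();print(s['ee_pos'],s['t'],s['tcp_rot'])
c=calibration('wrist');w=snap('wrist','w2.png')
for t,z in(('straightedge',0),('edge_left',.006),('edge_right',.006),('straightedge_grip',.046),('beaker',.006)):
  for r in tip_of(t,'wrist')[:2]: print(t,r['xy'],r['confidence'],onz(c,r['xy'],z))
```

```text
[ 0.6648 -0.2177  0.1727] 7.1667 [[ 0.6355 -0.7721 -0.0023]
 [-0.7721 -0.6355  0.0006]
 [-0.0019  0.0014 -1.    ]]
straightedge [421.7, 310.0] 0.93 [ 0.4614 -0.2152  0.    ]
edge_left [496.5, 347.9] 0.71 [ 0.3721 -0.2346  0.006 ]
edge_right [335.6, 305.1] 0.58 [ 0.5374 -0.1651  0.006 ]
straightedge_grip [453.6, 312.5] 0.82 [ 0.4743 -0.24    0.046 ]
beaker [271.5, 185.3] 0.91 [ 0.6659 -0.2196  0.006 ]
```

View pics/w2.png

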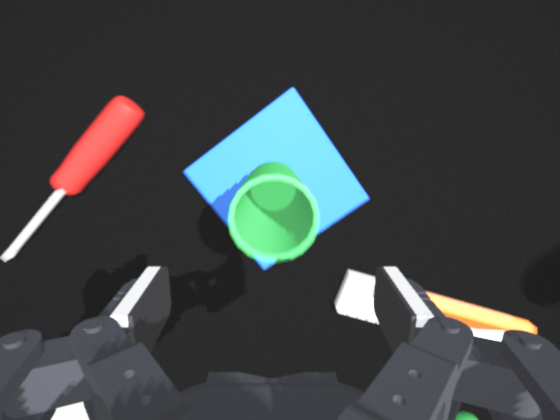

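The beaker stands upright on the mat, with its foot at about (272,185). The straightedge's right end shows at (350,295). Next I move over that bare end.

send_rows --motion '[[[-0.0285,0.0186,0,0,0.085],[-0.0285,0.0186,0,0,0.085],[-0.0285,0.0186,0,0,0.085],[-0.0285,0.0186,0,0,0.085],[0,0,0,-7.1,0.085],[0,0,0,-7.1,0.085],[0,0,0,-7.1,0.085],[0,0,0,-7.1,0.085],[0,0,0,-7.1,0.085],[0,0,0,-7.1,0.085]]]'

```text
t: 8.3
ee_pos: [0.5346, -0.1767, 0.1703]
tcp_rot: [[0.991, -0.132, -0.003], [-0.132, -0.991, 0.001], [-0.003, -0.001, -1.0]]
ft_force: [-0.4, -0.1, -0.6]
gripper_width: 1.0
grasp_force: 0.0
```

send_rows --motion '[[[0,0,0,-7.1,0.085],[0,0,0,-7.1,0.085],[0,0,0,-7.1,0.085],[0,0,0,-7.1,0.085],[0,0,0,-7.1,0.085],[0,0,0,0,0.085]]]'

```text
t: 8.8
ee_pos: [0.5346, -0.1769, 0.1703]
tcp_rot: [[0.885, 0.465, -0.003], [0.465, -0.885, 0.002], [-0.002, -0.003, -1.0]]
ft_force: [0.3, -0.0, 0.6]
gripper_width: 0.992
grasp_force: 0.0
```

Run:
```python
from h import *
np.set_printoptions(precision=4,suppress=True)
s=telemetry.observe();print(s['ee_pos'],s['t'],s['tcp_rot'])
c=calibration('wrist');w=snap('wrist','w3.png')
for t,z in(('straightedge',0),('edge_left',.006),('edge_right',.006)):
  for r in tip_of(t,'wrist')[:2]: print(t,r['xy'],r['confidence'],onz(c,r['xy'],z))
```

```text
[ 0.5346 -0.1769  0.1703] 8.8 [[ 0.8851  0.4654 -0.003 ]
 [ 0.4654 -0.8851  0.0017]
 [-0.0019 -0.0029 -1.    ]]
straightedge [272.0, 267.4] 0.76 [ 0.4621 -0.2158  0.    ]
straightedge [261.7, 174.6] 0.67 [ 0.5399 -0.1643  0.    ]
edge_left [244.7, 347.5] 0.69 [ 0.3703 -0.232   0.006 ]
edge_right [264.9, 177.8] 0.9 [ 0.5398 -0.1678  0.006 ]
```

View pics/w3.png

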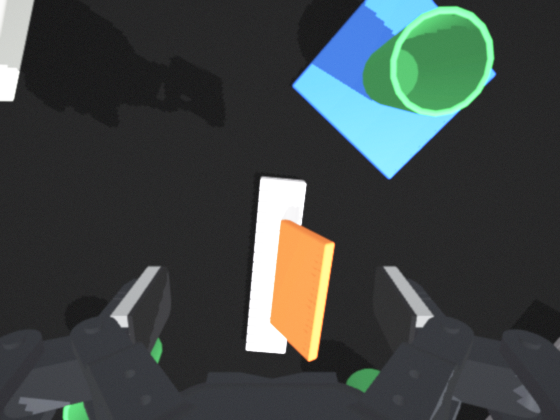

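The straightedge's top corners are at (261,178) and (305,181) at the right end, and at (247,351) and (285,353) at the left end.

Run:
```python
from h import *
np.set_printoptions(precision=4,suppress=True)
s=telemetry.observe();T=np.array(s['tcp_rot']);p=s['ee_pos']
c=calibration('wrist')
P=[onz(c,q,.012) for q in((261,178.5),(305,181),(247,351),(285,353.5))]
print(P,np.linalg.norm(P[0]-P[2]),np.linalg.norm(P[0]-P[1]),np.linalg.norm(P[2]-P[3]))
d=P[2]-P[0];print('ydir ang',np.degrees(np.arctan2(d[1],d[0])),'cen',(P[0]+P[1]+P[2]+P[3])/4)
y=d/np.linalg.norm(d);tgt=(P[0]+P[1])/2+.012*y;print('tgt',tgt,'tool',T.T@(tgt-p),'psi',np.degrees(np.arctan2(T[1,0],T[0,0])))
```

```text
[array([ 0.5396, -0.1651,  0.012 ]), array([ 0.5555, -0.2005,  0.012 ]), array([ 0.3722, -0.2339,  0.012 ]), array([ 0.3874, -0.27  ,  0.012 ])] 0.18105684660973137 0.03879313111396741 0.03916803758077148
ydir ang -157.65607604593154 cen [ 0.4637 -0.2174  0.012 ]
tgt [ 0.5364 -0.1874  0.012 ] tool [-0.0035  0.0098  0.1591] psi 27.413520708148116
```

send_rows --motion '[[[-0.0035,0.0098,0,5,0.06],[0,0,0.03,0,0.06],[0,0,0.035,0,0.06],[0,0,0.035,0,0.06],[0,0,0.03,0,0.06],[0,0,0.02,0,0.06],[0,0,0.01,0,0.06],[0,0,0,0,0.06],[0,0,0,0,0.06]]]'

```text
t: 9.75
ee_pos: [0.5374, -0.1876, 0.012]
tcp_rot: [[0.924, 0.383, -0.0], [0.383, -0.924, -0.0], [-0.0, 0.0, -1.0]]
ft_force: [-0.4, -0.5, 0.2]
gripper_width: 0.697
grasp_force: 0.0
```

Run:
```python
from h import *
s=telemetry.observe();print(s['ee_pos'],s['tcp_rot'],s['gripper_width'],s['ft_force'])
snap('wrist','w4.png')
```

```text
[ 0.53741452 -0.18757838  0.01200342] [[ 9.23640173e-01  3.83260780e-01 -7.80924544e-05]
 [ 3.83260755e-01 -9.23640158e-01 -2.29076310e-04]
 [-1.59925292e-04  1.81654310e-04 -9.99999971e-01]] 0.6972860272369816 [-0.44919549 -0.46974239  0.17575196]
```

View pics/w4.png

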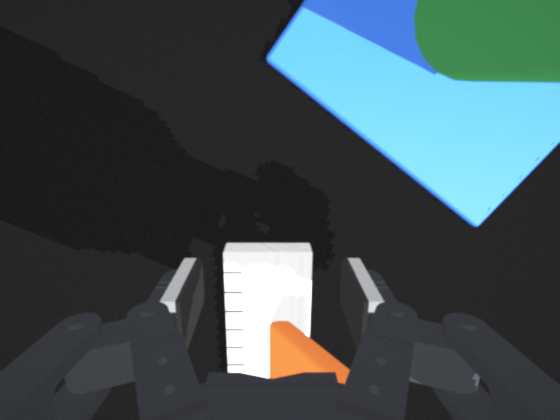

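The fingers straddle the bare end, with the bar at columns 223–312 centred between them. Lower and grip.

send_rows --motion '[[[0,0,0.006,0,0.06],[0,0,0.005,0,0.06],[0,0,0,0,0.06],[0,0,0,0,0.035],[0,0,0,0,0.035],[0,0,0,0,0.035],[0,0,0,0,0.035],[0,0,0,0,0.035]]]' --squeeze 50

```text
t: 10.47
ee_pos: [0.5373, -0.1875, 0.0015]
tcp_rot: [[0.924, 0.383, 0.0], [0.383, -0.924, 0.0], [0.0, 0.0, -1.0]]
ft_force: [-0.5, 1.0, 6.2]
gripper_width: 0.45
grasp_force: 50.9
```

Run:
```python
from h import *
np.set_printoptions(precision=4,suppress=True)
c=calibration('wrist')
a=np.arctan2(-.776,.631);C,S=np.cos(a),np.sin(a)
T=np.array([[C,S,0],[S,-C,0],[0,0,-1.]])
RT=np.array([[-.0004,1,-.0002],[-.9586,-.0004,-.2848],[-.2848,.0001,.9586]])
R=RT@T.T;o=np.array([.5521,-.0309,.1812])+T@np.array([.0725,.0007,-.1417])
c=dict(c,R=R,t=-R@o)
A=onz(c,(260,290),.03);B=onz(c,(82,170),.03);d=A-B
print(A,B,np.linalg.norm(d),(A+B)/2,np.degrees(np.arctan2(d[1],d[0])))
```

```text
[0.4996 0.0498 0.03  ] [0.6883 0.0556 0.03  ] 0.1887725617268962 [0.594  0.0527 0.03  ] -178.2152873292501
```

send_rows --motion '[[[0,0,-0.002,0,0.035],[0,0,0,0,0.035],[0.0125,-0.0205,0,0,0.035],[0.0125,-0.0205,0,0,0.035],[0.0125,-0.0205,0,0,0.035],[0.0125,-0.0205,0,0,0.035],[0.0125,-0.0205,0,0,0.035],[0.0125,-0.0205,0,0,0.035],[0.0125,-0.0205,0,0,0.035],[0.0125,-0.0205,0,0,0.035]]]' --squeeze 90

```text
t: 11.3
ee_pos: [0.5664, 0.0029, 0.0024]
tcp_rot: [[0.923, 0.384, -0.001], [0.384, -0.923, -0.001], [-0.001, 0.0, -1.0]]
ft_force: [0.2, -0.6, -1.8]
gripper_width: 0.435
grasp_force: 90.5
```

send_rows --motion '[[[0.0216,0.009,0,0,0.035],[0.0216,0.009,0,0,0.035],[0.0216,0.009,0,0,0.035],[0.0216,0.009,0,0,0.035],[0.0216,0.009,0,3.7,0.035],[0,0,0,3.7,0.035],[0,0,0,3.7,0.035],[0,0,0,3.7,0.035],[0,0,0,3.7,0.035],[0,0,0,0,0.035]]]'

```text
t: 12.13
ee_pos: [0.6831, 0.0022, 0.0021]
tcp_rot: [[0.998, 0.069, -0.001], [0.069, -0.998, -0.0], [-0.001, 0.0, -1.0]]
ft_force: [0.8, 1.4, -2.1]
gripper_width: 0.434
grasp_force: 90.6
```

Run:
```python
from h import *
np.set_printoptions(precision=4,suppress=True)
s=telemetry.observe();print(s['ee_pos'],s['t'],s['tcp_rot'])
w=snap('wrist','w5.png');snap('scene','scene5.png')
```

```text
[0.6831 0.0022 0.0021] 12.1333 [[ 0.9976  0.0693 -0.001 ]
 [ 0.0693 -0.9976 -0.0003]
 [-0.001   0.0002 -1.    ]]
```

View pics/w5.png

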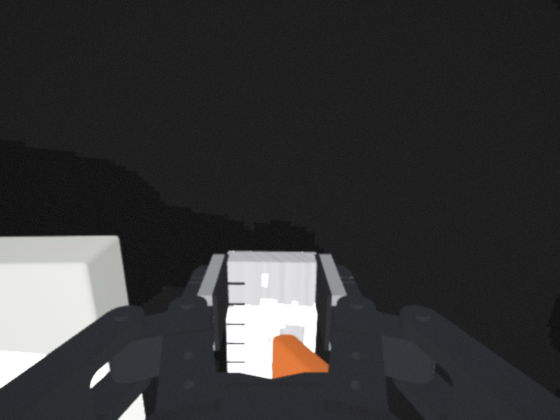

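The cover's bottom corner is at about (119,237) and its bottom free edge runs down to (146,420). The bar's working edge is at column 227, gripped cleanly.

Run:
```python
from h import *
np.set_printoptions(precision=4,suppress=True)
c=calibration('wrist');s=telemetry.observe();T=np.array(s['tcp_rot'])
im=cv2.imread('pics/w5.png').astype(int);g=im.sum(2)/3
for r in (240,244,250,260,270,280,290,300):  # boundary of cover's bright region vs dark bench
    row=g[r,60:150]; 
    d=np.diff(row); j=np.argmin(d[30:])+30; k=np.argmax(np.abs(d[:45]));
    print(r,'bottom',60+j+.5,d[j],onz(c,(60.5+j,r),0),'top',60+k+.5,d[k],onz(c,(60.5+k,r),.03))
for p in((228,252),(227,340),(316,252)): print(onz(c,p,.012))
cs=calibration('scene');x=cv2.imread('pics/scene5.png')
cv2.imwrite('pics/crop5.png',cv2.resize(x[180:320,200:360],None,fx=4,fy=4,interpolation=cv2.INTER_CUBIC))
```

```text
240 bottom 119.5 -63.333333333333336 [0.6931 0.0702 0.    ] top 77.5 2.666666666666657 [0.7051 0.0718 0.03  ]
244 bottom 119.5 -62.000000000000014 [0.6912 0.0703 0.    ] top 104.5 -2.333333333333343 [0.7043 0.0624 0.03  ]
250 bottom 120.5 -60.0 [0.6883 0.07   0.    ] top 75.5 4.333333333333343 [0.7012 0.0728 0.03  ]
260 bottom 121.5 -64.00000000000001 [ 0.6834  0.0698 -0.    ] top 90.5 -3.666666666666657 [0.6977 0.0678 0.03  ]
270 bottom 123.5 -62.666666666666664 [ 0.6785  0.0692 -0.    ] top 88.5 -12.0 [0.6937 0.0688 0.03  ]
280 bottom 124.5 -63.33333333333334 [0.6734 0.069  0.    ] top 89.5 -13.0 [0.6897 0.0688 0.03  ]
290 bottom 126.5 -62.66666666666667 [0.6683 0.0683 0.    ] top 90.5 -12.666666666666657 [0.6856 0.0687 0.03  ]
300 bottom 127.5 -64.66666666666667 [0.663  0.0681 0.    ] top 92.5 -13.666666666666657 [0.6814 0.0683 0.03  ]
[0.6962 0.0208 0.012 ]
[0.6537 0.0197 0.012 ]
[ 0.6989 -0.0152  0.012 ]
```

View pics/crop5.png

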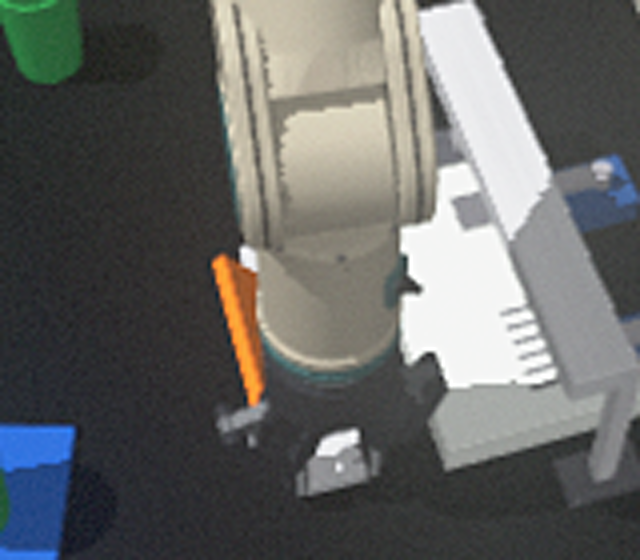

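send_rows --motion '[[[-0.001,-0.006,0,0,0.035],[-0.002,-0.007,0,0,0.035],[-0.002,-0.007,0,0,0.035],[0,-0.006,0,0,0.035],[0,0,0.001,0,0.035],[0,0,0,0,0.048],[0,0,0,0,0.048],[0,0,0,0,0.048]]]'

```text
t: 12.9
ee_pos: [0.6772, 0.0272, 0.0022]
tcp_rot: [[0.998, 0.071, 0.001], [0.071, -0.998, -0.0], [0.001, 0.001, -1.0]]
ft_force: [-0.2, 0.5, -0.2]
gripper_width: 0.563
grasp_force: 0.0
```

Run:
```python
from h import *
np.set_printoptions(precision=4,suppress=True)
s=telemetry.observe();print(s['ee_pos'],s['t'],s['tcp_rot'],s['ft_force'],s['gripper_width'])
c=calibration('wrist');snap('wrist','w6.png')
im=cv2.imread('pics/w6.png').astype(int);g=im.sum(2)/3
for r in (255,265,275,285,300,320,340,360):
    d=np.diff(g[r,120:330]); print(r,[(120+j+1,int(d[j])) for j in np.where(np.abs(d)>35)[0]])
```

```text
[0.6772 0.0272 0.0022] 12.9 [[ 0.9975  0.0705  0.0008]
 [ 0.0705 -0.9975 -0.0005]
 [ 0.0008  0.0005 -1.    ]] [-0.1856  0.5047 -0.1657] 0.5626910709219761
255 [(np.int64(178), -44), (np.int64(179), -61), (np.int64(219), 57), (np.int64(220), 65), (np.int64(309), -39), (np.int64(310), -63), (np.int64(311), -39)]
265 [(np.int64(179), -46), (np.int64(180), -61), (np.int64(181), -35), (np.int64(194), 36), (np.int64(195), 50), (np.int64(208), -45), (np.int64(216), 60), (np.int64(217), 81), (np.int64(312), -79), (np.int64(313), -74)]
275 [(np.int64(178), -50), (np.int64(179), -35), (np.int64(190), 40), (np.int64(204), -43), (np.int64(217), 69), (np.int64(218), 67), (np.int64(311), -68), (np.int64(312), -71)]
285 [(np.int64(172), -35), (np.int64(173), -48), (np.int64(186), 36), (np.int64(200), -45), (np.int64(217), 41), (np.int64(218), 46), (np.int64(224), 54), (np.int64(229), -48), (np.int64(237), 49), (np.int64(311), -80), (np.int64(312), -73)]
300 [(np.int64(159), -35), (np.int64(186), 38), (np.int64(187), 36), (np.int64(195), -63), (np.int64(196), -46), (np.int64(217), 41), (np.int64(218), 75), (np.int64(219), 49), (np.int64(310), -76), (np.int64(311), -70)]
320 [(np.int64(218), 108), (np.int64(219), 98), (np.int64(309), -36), (np.int64(310), -145), (np.int64(311), -41)]
340 [(np.int64(218), 35), (np.int64(219), 114), (np.int64(220), 81), (np.int64(266), -78), (np.int64(308), -39), (np.int64(309), -146)]
360 [(np.int64(219), 76), (np.int64(220), 113), (np.int64(265), -51), (np.int64(266), -59)]
```

View pics/w6.png

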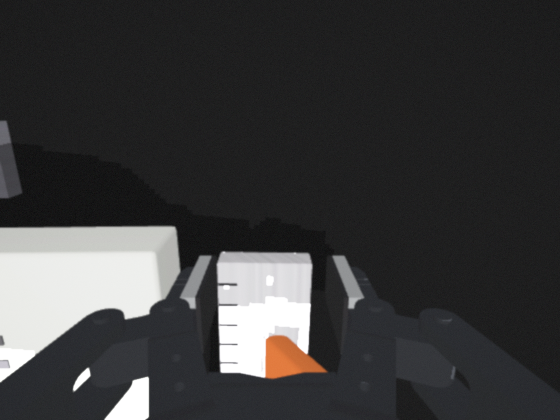

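```bash
cat >> h.py <<'E'
O=np.array([.598,.0633,0]);YC=np.array([-np.cos(np.radians(4)),-np.sin(np.radians(4)),0]);XC=np.array([YC[1],-YC[0],0])
def tc(p): p=np.array(p)-O;return np.round([p@XC*1e3,p@YC*1e3,p[2]*1e3],1)
E
python3 - <<'E'
from h import *
c=calibration('wrist')
print('tcp',tc(telemetry.observe()['ee_pos']))
for p,z in(((178.5,255),0),((179.5,265),0),((177.5,228),0),((219.5,255),.012),((217,265),.012),((217.5,275),.012),((218.5,320),.012),((219.5,360),.012),((310.5,255),.012),((310,320),.012)): print(p,tc(onz(c,p,z)))
E
```

```text
tcp [-41.7 -76.4   2.1]
(178.5, 255) [ -0.6 -84.1   0. ]
(179.5, 265) [ -0.7 -79.2   0. ]
(177.5, 228) [ -1.1 -97.   -0. ]
(219.5, 255) [-20.9 -89.5  12. ]
(217, 265) [-19.7 -85.   12. ]
(217.5, 275) [-19.7 -80.4  12. ]
(218.5, 320) [-19.2 -58.7  12. ]
(219.5, 360) [-18.7 -37.8  12. ]
(310.5, 255) [-58.4 -89.5  12. ]
(310, 320) [-59.1 -58.7  12. ]
```

send_rows --motion '[[[0,0,-0.015,0,0.05],[0,0,-0.02,0,0],[0,0.018,0,0,0],[0,0.022,0,0,0],[0,0,0,0,0],[0,0,0,0,0],[0,0,0.015,0,0],[0,0,0.015,0,0],[0,0,0.003,0,0],[0,0,0,0,0]]]' --squeeze 30

```text
t: 13.78
ee_pos: [0.6778, -0.0108, 0.0014]
tcp_rot: [[0.997, 0.072, -0.004], [0.072, -0.997, 0.001], [-0.004, -0.001, -1.0]]
ft_force: [-0.6, 0.1, 1.0]
gripper_width: -0.001
grasp_force: 0.0
```

send_rows --motion '[[[0,-0.004,0,0,0],[0,-0.003,0,0,0],[0,-0.003,0,0,0],[0,-0.003,0,0,0],[0,0,0,0,0]]]'

```text
t: 14.2
ee_pos: [0.679, 0.0019, 0.0042]
tcp_rot: [[0.997, 0.072, 0.001], [0.072, -0.997, 0.0], [0.001, -0.0, -1.0]]
ft_force: [0.2, 0.2, 0.7]
gripper_width: -0.003
grasp_force: 0.0
```

```bash
cat >> h.py <<'E'
def bar(f):
    s=telemetry.observe();print('tcp',tc(s['ee_pos']),'t',s['t'],'F',np.round(s['ft_force'],1),'psi',np.degrees(np.arctan2(s['tcp_rot'][1][0],s['tcp_rot'][0][0])))
    c=calibration('wrist');g=cv2.cvtColor(snap('wrist',f),cv2.COLOR_RGB2GRAY).astype(float)
    g=cv2.GaussianBlur(g,(3,3),0)
    for r in (235,250,265,280,300,320,340,360,380):
        d=np.diff(g[r]); js=[j for j in range(1,558) if abs(d[j])>25 and abs(d[j])>=abs(d[j-1]) and abs(d[j])>abs(d[j+1])]
        print(r,[(j+1,int(d[j]),*tc(onz(c,(j+1,r),.012))[:2]) for j in js if j<330])
E
python3 -c "
from h import *
bar('w7.png')"
```

```text
tcp [-66.9 -76.5   4.2] t 14.2 F [0.2 0.2 0.7] psi 4.130450213429051
235 [(122, -50, np.float64(-6.2), np.float64(-97.5))]
250 [(124, -50, np.float64(-6.2), np.float64(-90.8))]
265 [(126, -50, np.float64(-6.2), np.float64(-84.0)), (149, 61, np.float64(-15.9), np.float64(-84.0)), (243, -43, np.float64(-55.6), np.float64(-84.1)), (255, 34, np.float64(-60.6), np.float64(-84.1)), (268, -38, np.float64(-66.1), np.float64(-84.1)), (276, 39, np.float64(-69.5), np.float64(-84.1)), (289, -33, np.float64(-74.9), np.float64(-84.1))]
280 [(128, -50, np.float64(-6.3), np.float64(-76.9)), (151, 62, np.float64(-16.1), np.float64(-77.0)), (237, -59, np.float64(-52.8), np.float64(-77.0)), (254, 35, np.float64(-60.1), np.float64(-77.1)), (268, -35, np.float64(-66.1), np.float64(-77.1)), (276, 35, np.float64(-69.5), np.float64(-77.1)), (290, -34, np.float64(-75.5), np.float64(-77.1))]
300 [(131, -50, np.float64(-6.5), np.float64(-67.3)), (154, 68, np.float64(-16.5), np.float64(-67.3)), (230, -52, np.float64(-49.5), np.float64(-67.4)), (265, 40, np.float64(-64.8), np.float64(-67.4)), (268, -37, np.float64(-66.1), np.float64(-67.4)), (276, 37, np.float64(-69.6), np.float64(-67.4)), (279, -39, np.float64(-70.9), np.float64(-67.4))]
320 [(126, 25, np.float64(-3.1), np.float64(-57.2)), (134, -76, np.float64(-6.7), np.float64(-57.2))]
340 []
360 [(72, -41, np.float64(24.2), np.float64(-35.9)), (161, 59, np.float64(-16.8), np.float64(-36.0)), (171, -52, np.float64(-21.4), np.float64(-36.0))]
380 [(35, -40, np.float64(43.4), np.float64(-24.6))]
```

send_rows --motion '[[[0,0.015,0,0,0],[0,0.025,0,0,0],[-0.037,0,0,0,0],[-0.037,0,0,0,0],[-0.037,0,0,0,0],[-0.037,0,0,0,0],[0,-0.02,0,0,0],[0,-0.01,0,0,0],[0,-0.004,0,0,0],[0,0,0,0,0]]]'

```text
t: 15.08
ee_pos: [0.5326, -0.015, 0.0039]
tcp_rot: [[0.997, 0.073, 0.001], [0.073, -0.997, 0.0], [0.001, -0.0, -1.0]]
ft_force: [-0.7, -0.1, -1.0]
gripper_width: -0.002
grasp_force: 0.0
```

send_rows --motion '[[[0,-0.003,0,0,0],[0,-0.003,0,0,0],[0,-0.003,0,0,0],[0,-0.003,0,0,0],[0,-0.003,0,0,0],[0,0,0,0,0]]]'

```text
t: 15.58
ee_pos: [0.5306, 0.0007, 0.0038]
tcp_rot: [[0.997, 0.072, 0.0], [0.072, -0.997, 0.001], [0.0, -0.001, -1.0]]
ft_force: [-0.3, 0.3, -0.2]
gripper_width: -0.001
grasp_force: 0.0
```

```bash
python3 -c "
from h import *
bar('w8.png')"
```

```text
tcp [-57.7  71.6   3.8] t 15.5833 F [-0.3  0.3 -0.2] psi 4.152668423782217
235 [(306, -41, np.float64(-72.5), np.float64(50.3))]
250 [(305, -40, np.float64(-72.3), np.float64(56.9))]
265 [(303, -36, np.float64(-71.6), np.float64(63.7))]
280 [(302, -39, np.float64(-71.4), np.float64(70.7))]
300 [(229, -38, np.float64(-40.0), np.float64(80.5)), (301, -41, np.float64(-71.2), np.float64(80.4))]
320 []
340 []
360 [(71, -37, np.float64(33.6), np.float64(111.9))]
380 []
```

send_rows --motion '[[[0,-0.003,0,0,0],[0,-0.003,0,0,0],[0,0,0,0,0]]]'

```text
t: 15.88
ee_pos: [0.5305, 0.004, 0.0039]
tcp_rot: [[0.998, 0.07, 0.001], [0.07, -0.998, -0.002], [0.001, 0.002, -1.0]]
ft_force: [1.1, -3.4, -1.0]
gripper_width: 0.001
grasp_force: 1.2
```

send_rows --motion '[[[0,-0.001,0,0,0],[0,0,0,0,0]]]'

```text
t: 16.05
ee_pos: [0.5304, 0.0042, 0.0038]
tcp_rot: [[0.998, 0.069, 0.001], [0.069, -0.998, -0.002], [0.001, 0.002, -1.0]]
ft_force: [0.5, -4.9, -0.9]
gripper_width: -0.005
grasp_force: 2.5
```

send_rows --motion '[[[0,0.02,0,0,0],[0,0.03,0,0,0],[0.036,0,0,0,0],[0.036,0,0,0,0],[0.036,0,0,0,0],[0.036,0,0,0,0],[0,-0.015,0,0,0],[0,-0.006,0,0,0],[0,-0.004,0,0,0],[0,-0.004,0,0,0]]]'

```text
t: 16.88
ee_pos: [0.6732, -0.0036, 0.0033]
tcp_rot: [[0.997, 0.072, -0.003], [0.072, -0.997, 0.0], [-0.003, -0.0, -1.0]]
ft_force: [-1.0, -1.0, -0.3]
gripper_width: 0.0
grasp_force: 0.0
```

send_rows --motion '[[[0,-0.004,0,0,0],[0,-0.004,0,0,0],[0,-0.004,0,0,0],[0,-0.004,0,0,0],[0,-0.003,0,0,0],[0,-0.001,0,0,0],[0,-0.001,0,0,0],[0,0,0,0,0]]]'

```text
t: 17.55
ee_pos: [0.6736, 0.016, 0.0039]
tcp_rot: [[0.997, 0.071, 0.0], [0.071, -0.997, -0.001], [0.0, 0.001, -1.0]]
ft_force: [-0.0, -0.6, 0.8]
gripper_width: 0.0
grasp_force: 0.4
```

```bash
python3 -c "
from h import *
bar('w9.png')"
```

```text
tcp [-52.5 -72.1   3.9] t 17.55 F [-0.  -0.6  0.8] psi 4.053997441388993
235 [(153, -36, np.float64(-4.6), np.float64(-93.3)), (244, -58, np.float64(-41.8), np.float64(-93.4))]
250 [(245, -45, np.float64(-42.1), np.float64(-86.7))]
265 [(168, 26, np.float64(-9.6), np.float64(-79.9)), (243, -42, np.float64(-41.1), np.float64(-79.9)), (255, 34, np.float64(-46.2), np.float64(-79.9)), (268, -38, np.float64(-51.6), np.float64(-79.9)), (276, 39, np.float64(-55.0), np.float64(-79.9)), (289, -33, np.float64(-60.5), np.float64(-79.9))]
280 [(237, -59, np.float64(-38.4), np.float64(-72.9)), (254, 35, np.float64(-45.7), np.float64(-72.9)), (268, -35, np.float64(-51.6), np.float64(-72.9)), (276, 35, np.float64(-55.0), np.float64(-72.9)), (290, -34, np.float64(-61.0), np.float64(-72.9))]
300 [(230, -51, np.float64(-35.1), np.float64(-63.2)), (265, 41, np.float64(-50.3), np.float64(-63.2)), (268, -38, np.float64(-51.6), np.float64(-63.2)), (276, 38, np.float64(-55.1), np.float64(-63.2)), (279, -39, np.float64(-56.4), np.float64(-63.2))]
320 [(148, -26, np.float64(1.5), np.float64(-53.2))]
340 [(110, -32, np.float64(19.6), np.float64(-42.8))]
360 [(72, -41, np.float64(38.5), np.float64(-32.0)), (157, 38, np.float64(-0.5), np.float64(-32.0)), (172, -82, np.float64(-7.4), np.float64(-32.0))]
380 [(35, -40, np.float64(57.7), np.float64(-20.8)), (142, 74, np.float64(7.5), np.float64(-20.8)), (147, -49, np.float64(5.2), np.float64(-20.8))]
```

Right end nearly flush; push on to contact.

send_rows --motion '[[[0,-0.001,0,0,0],[0,-0.001,0,0,0],[0,0,0,0,0]]]'

```text
t: 17.85
ee_pos: [0.6736, 0.0164, 0.0039]
tcp_rot: [[0.998, 0.07, 0.001], [0.07, -0.998, -0.002], [0.0, 0.002, -1.0]]
ft_force: [0.7, -5.5, 0.2]
gripper_width: 0.0
grasp_force: 2.3
```

send_rows --motion '[[[0,-0.001,0,0,0],[0,-0.0005,0,0,0],[0,0,0,0,0]]]'

```text
t: 18.1
ee_pos: [0.6736, 0.0165, 0.0039]
tcp_rot: [[0.998, 0.069, 0.001], [0.069, -0.998, -0.004], [0.0, 0.004, -1.0]]
ft_force: [0.8, -6.8, 0.6]
gripper_width: 0.001
grasp_force: 3.4
```

send_rows --motion '[[[0,0.02,0,0,0],[0,0.033,0,0,0],[-0.036,0,0,0,0],[-0.036,0,0,0,0],[-0.036,0,0,0,0],[-0.036,0,0,0,0],[0,-0.02,0,0,0],[0,-0.007,0,0,0],[0,-0.004,0,0,0],[0,-0.004,0,0,0]]]'

```text
t: 18.93
ee_pos: [0.5326, -0.007, 0.004]
tcp_rot: [[0.997, 0.072, 0.002], [0.072, -0.997, 0.001], [0.002, -0.001, -1.0]]
ft_force: [-0.1, -0.4, 0.4]
gripper_width: 0.001
grasp_force: 0.0
```

send_rows --motion '[[[0,-0.004,0,0,0],[0,-0.004,0,0,0],[0,-0.003,0,0,0],[0,-0.002,0,0,0],[0,-0.002,0,0,0],[0,0,0,0,0]]]'

```text
t: 19.43
ee_pos: [0.5303, 0.0048, 0.0038]
tcp_rot: [[0.998, 0.069, 0.001], [0.069, -0.998, -0.002], [0.001, 0.002, -1.0]]
ft_force: [0.7, -3.8, -1.0]
gripper_width: 0.0
grasp_force: 1.5
```

send_rows --motion '[[[0,-0.001,0,0,0],[0,-0.001,0,0,0],[0,0,0,0,0]]]'

```text
t: 19.68
ee_pos: [0.5303, 0.0051, 0.0039]
tcp_rot: [[0.998, 0.068, 0.001], [0.068, -0.998, -0.004], [0.001, 0.004, -1.0]]
ft_force: [1.1, -7.6, -1.1]
gripper_width: 0.002
grasp_force: 3.6
```

send_rows --motion '[[[0,0.02,0,0,0],[0,0.032,0,0,0],[0.036,0,0,0,0],[0.036,0,0,0,0],[0.036,0,0,0,0],[0.036,0,0,0,0],[0,-0.02,0,0,0],[0,-0.012,0,0,0],[0,-0.005,0,0,0],[0,-0.004,0,0,0]]]'

```text
t: 20.52
ee_pos: [0.6723, 0.0097, 0.0033]
tcp_rot: [[0.997, 0.073, -0.003], [0.073, -0.997, 0.001], [-0.003, -0.001, -1.0]]
ft_force: [-0.7, 0.2, -0.1]
gripper_width: 0.004
grasp_force: 0.0
```

send_rows --motion '[[[0,-0.003,0,0,0],[0,-0.002,0,0,0],[0,-0.002,0,0,0],[0,-0.002,0,0,0],[0,0,0,0,0]]]'

```text
t: 20.93
ee_pos: [0.6734, 0.0161, 0.004]
tcp_rot: [[0.998, 0.07, -0.0], [0.07, -0.998, -0.001], [-0.0, 0.001, -1.0]]
ft_force: [0.4, -0.0, 0.4]
gripper_width: -0.001
grasp_force: 0.1
```

send_rows --motion '[[[0,-0.001,0,0,0],[0,-0.001,0,0,0],[0,0,0,0,0]]]'

```text
t: 21.18
ee_pos: [0.6734, 0.0164, 0.0039]
tcp_rot: [[0.998, 0.07, 0.0], [0.07, -0.998, -0.003], [-0.0, 0.003, -1.0]]
ft_force: [0.0, -3.9, 0.4]
gripper_width: -0.001
grasp_force: 2.2
```

send_rows --motion '[[[0,0.02,0,0,0],[0,0.032,0,0,0],[-0.036,0,0,0,0],[-0.036,0,0,0,0],[-0.036,0,0,0,0],[-0.036,0,0,0,0],[0,-0.025,0,0,0],[0,-0.015,0,0,0],[0,-0.003,0,0,0],[0,0,0,0,0]]]'

```text
t: 22.02
ee_pos: [0.5309, 0.0017, 0.004]
tcp_rot: [[0.997, 0.074, 0.001], [0.074, -0.997, 0.001], [0.001, -0.001, -1.0]]
ft_force: [0.6, 0.6, -0.1]
gripper_width: 0.003
grasp_force: 0.0
```

send_rows --motion '[[[0,-0.002,0,0,0],[0,-0.001,0,0,0],[0,-0.001,0,0,0],[0,0,0,0,0]]]'

```text
t: 22.35
ee_pos: [0.5302, 0.0032, 0.0037]
tcp_rot: [[0.998, 0.07, 0.0], [0.07, -0.998, -0.0], [0.0, 0.0, -1.0]]
ft_force: [-0.8, -0.6, -0.0]
gripper_width: -0.003
grasp_force: 0.0
```

send_rows --motion '[[[0,-0.001,0,0,0],[0,-0.001,0,0,0],[0,0,0,0,0]]]'

```text
t: 22.6
ee_pos: [0.5301, 0.0047, 0.0038]
tcp_rot: [[0.998, 0.07, 0.0], [0.07, -0.998, -0.001], [0.0, 0.001, -1.0]]
ft_force: [0.3, -1.6, -1.3]
gripper_width: -0.002
grasp_force: 0.9
```

send_rows --motion '[[[0,-0.001,0,0,0],[0,-0.001,0,0,0],[0,0,0,0,0]]]'

```text
t: 22.85
ee_pos: [0.53, 0.005, 0.0038]
tcp_rot: [[0.998, 0.069, 0.0], [0.069, -0.998, -0.003], [0.0, 0.003, -1.0]]
ft_force: [-0.1, -6.5, -1.5]
gripper_width: -0.0
grasp_force: 2.9
```

send_rows --motion '[[[0,0.02,0,0,0],[0,0.032,0,0,0],[0.036,0,0,0,0],[0.036,0,0,0,0],[0.036,0,0,0,0],[0.036,0,0,0,0],[0,-0.025,0,0,0],[0,-0.014,0,0,0],[0,-0.004,0,0,0],[0,0,0,0,0]]]'

```text
t: 23.68
ee_pos: [0.6724, 0.0118, 0.0033]
tcp_rot: [[0.997, 0.074, -0.003], [0.074, -0.997, 0.001], [-0.002, -0.002, -1.0]]
ft_force: [-0.6, -0.4, 0.2]
gripper_width: -0.0
grasp_force: 0.0
```

send_rows --motion '[[[0,-0.002,0,0,0],[0,-0.002,0,0,0],[0,-0.001,0,0,0],[0,-0.001,0,0,0],[0,0,0,0,0]]]'

```text
t: 24.1
ee_pos: [0.6736, 0.0145, 0.0039]
tcp_rot: [[0.998, 0.07, 0.0], [0.07, -0.998, -0.0], [0.0, 0.0, -1.0]]
ft_force: [-0.0, 0.9, -0.2]
gripper_width: -0.004
grasp_force: 0.0
```

send_rows --motion '[[[0,-0.001,0,0,0],[0,-0.001,0,0,0],[0,-0.001,0,0,0],[0,0,0,0,0]]]'

```text
t: 24.43
ee_pos: [0.6735, 0.0164, 0.0038]
tcp_rot: [[0.998, 0.07, 0.0], [0.07, -0.998, -0.002], [0.0, 0.002, -1.0]]
ft_force: [0.7, -4.1, -0.8]
gripper_width: 0.001
grasp_force: 1.5
```

send_rows --motion '[[[0,-0.001,0,0,0],[0,0,0,0,0]]]'

```text
t: 24.6
ee_pos: [0.6735, 0.0165, 0.0039]
tcp_rot: [[0.998, 0.07, 0.0], [0.07, -0.998, -0.003], [0.0, 0.003, -1.0]]
ft_force: [-0.4, -5.0, -0.4]
gripper_width: 0.003
grasp_force: 2.4
```

send_rows --motion '[[[0,0.02,0,0,0],[0,0.032,0,0,0],[-0.036,0,0,0,0],[-0.036,0,0,0,0],[-0.036,0,0,0,0],[-0.036,0,0,0,0],[0,-0.025,0,0,0],[0,-0.015,0,0,0],[0,-0.003,0,0,0],[0,-0.002,0,0,0]]]'

```text
t: 25.43
ee_pos: [0.5307, 0.0035, 0.004]
tcp_rot: [[0.997, 0.073, 0.001], [0.073, -0.997, 0.001], [0.001, -0.001, -1.0]]
ft_force: [0.4, -0.8, 0.6]
gripper_width: -0.002
grasp_force: 0.0
```

send_rows --motion '[[[0,-0.001,0,0,0],[0,-0.001,0,0,0],[0,0,0,0,0]]]'

```text
t: 25.68
ee_pos: [0.5304, 0.003, 0.0038]
tcp_rot: [[0.998, 0.07, 0.0], [0.07, -0.998, -0.0], [0.0, 0.0, -1.0]]
ft_force: [0.9, -0.7, -0.6]
gripper_width: -0.002
grasp_force: 0.0
```

send_rows --motion '[[[0,-0.001,0,0,0],[0,0,0,0,0],[0,0,0,0,0]]]'

```text
t: 25.93
ee_pos: [0.53, 0.0044, 0.0038]
tcp_rot: [[0.998, 0.07, -0.0], [0.07, -0.998, -0.0], [-0.0, 0.0, -1.0]]
ft_force: [-0.3, 0.4, -0.4]
gripper_width: 0.0
grasp_force: 0.0
```

send_rows --motion '[[[0,-0.001,0,0,0],[0,0,0,0,0],[0,0,0,0,0]]]'

```text
t: 26.18
ee_pos: [0.53, 0.0048, 0.0038]
tcp_rot: [[0.998, 0.07, 0.0], [0.07, -0.998, -0.001], [0.0, 0.001, -1.0]]
ft_force: [0.4, -2.4, -0.5]
gripper_width: -0.002
grasp_force: 1.3
```

send_rows --motion '[[[0,-0.001,0,0,0],[0,0,0,0,0],[0,0,0,0,0]]]'

```text
t: 26.43
ee_pos: [0.53, 0.0049, 0.0038]
tcp_rot: [[0.998, 0.069, 0.0], [0.069, -0.998, -0.002], [0.0, 0.002, -1.0]]
ft_force: [1.0, -5.6, -1.5]
gripper_width: -0.001
grasp_force: 2.4
```

send_rows --motion '[[[0,0.02,0,0,0],[0,0.035,0,0,0],[0,0.035,0,0,0],[0,0.01,-0.035,0,0],[0,0,-0.04,0,0],[0,0,-0.04,0,0],[0,0,-0.04,0,0],[0,0,0,0,0]]]'

```text
t: 27.1
ee_pos: [0.5417, -0.0931, 0.1661]
tcp_rot: [[0.997, 0.071, 0.013], [0.071, -0.997, -0.001], [0.013, 0.002, -1.0]]
ft_force: [1.3, -1.5, -0.5]
gripper_width: 0.001
grasp_force: 0.0
```

Run:
```python
from h import *
for n in('wrist','scene','side'):
    c=calibration(n);snap(n,'z_%s.png'%n)
    for t,z in(('cover',0),('straightedge',0),('edge_left',.006),('edge_right',.006),('straightedge_grip',.046),('beaker',.006)):
        for r in tip_of(t,n)[:3]:
            X=onz(c,r['xy'],z);print(n,t,np.round(r['xy'],1),round(r['confidence'],2),np.round(X,4),tc(X))
s=telemetry.observe();print(s['ee_pos'],s['t'])
# dark gap scan along the free edge in scene/wrist picture
for n in('wrist','scene','side'):
    g=cv2.imread('pics/z_%s.png'%n,0).astype(float);c=calibration(n)
    for y in(-85,-70,70,80,88):
        pts=[proj(c,O+XC*x+YC*y+np.array([0,0,.012])) for x in np.arange(-.044,.0121,.002)]
        m=np.array(pts,np.float32)[None];print(n,y,cv2.remap(g.astype(np.float32),m,None,cv2.INTER_LINEAR)[0].astype(int))
```

```text
wrist cover [ 92.5 115.6] 0.97 [0.596  0.0634 0.    ] [0.2 2.  0. ]
wrist straightedge [117.8 117.6] 0.84 [0.5959 0.0419 0.    ] [-21.2   3.6   0. ]
wrist edge_left [108.5 217.6] 0.78 [0.507  0.0521 0.006 ] [-4.9 91.5  6. ]
wrist straightedge_grip [132.2 116. ] 0.65 [0.6002 0.0119 0.046 ] [-51.4   1.4  46. ]
wrist beaker [532.  356.2] 0.65 [ 0.3873 -0.3735  0.006 ] [-421.1  240.7    6. ]
wrist beaker [439.5  53.1] 0.64 [ 0.6649 -0.2205  0.006 ] [-287.8  -47.     6. ]
scene cover [300.2 265.4] 0.73 [0.6039 0.066  0.    ] [ 2.3 -6.   0. ]
scene straightedge [160.8 182.9] 0.81 [ 0.2394 -0.279   0.    ] [-316.5  381.6    0. ]
scene straightedge [288.4 265.2] 0.76 [0.5967 0.0361 0.    ] [-27.    3.2   0. ]
scene edge_left [133.5 193.2] 0.71 [ 0.2678 -0.3581  0.006 ] [-397.4  358.8    6. ]
scene edge_right [184.4 166.1] 0.85 [ 0.1918 -0.2037  0.006 ] [-238.   423.9    6. ]
scene edge_right [308.8 291.8] 0.64 [0.684  0.0687 0.006 ] [ -0.6 -86.1   6. ]
scene edge_right [189.4 312.3] 0.58 [ 0.6753 -0.2258  0.006 ] [-293.7  -56.9    6. ]
scene straightedge_grip [281.3 259.5] 0.71 [0.6022 0.016
[... 1710 characters left out ...]
 0 0 0 0 0]
scene -85 [0 0 0 0 0 0 0 0 0 0 0 0 0 0 0 0 0 0 0 0 0 0 0 0 0 0 0 0 0]
scene -70 [0 0 0 0 0 0 0 0 0 0 0 0 0 0 0 0 0 0 0 0 0 0 0 0 0 0 0 0 0]
scene 70 [0 0 0 0 0 0 0 0 0 0 0 0 0 0 0 0 0 0 0 0 0 0 0 0 0 0 0 0 0]
scene 80 [0 0 0 0 0 0 0 0 0 0 0 0 0 0 0 0 0 0 0 0 0 0 0 0 0 0 0 0 0]
scene 88 [0 0 0 0 0 0 0 0 0 0 0 0 0 0 0 0 0 0 0 0 0 0 0 0 0 0 0 0 0]
side -85 [0 0 0 0 0 0 0 0 0 0 0 0 0 0 0 0 0 0 0 0 0 0 0 0 0 0 0 0 0]
side -70 [0 0 0 0 0 0 0 0 0 0 0 0 0 0 0 0 0 0 0 0 0 0 0 0 0 0 0 0 0]
side 70 [0 0 0 0 0 0 0 0 0 0 0 0 0 0 0 0 0 0 0 0 0 0 0 0 0 0 0 0 0]
side 80 [0 0 0 0 0 0 0 0 0 0 0 0 0 0 0 0 0 0 0 0 0 0 0 0 0 0 0 0 0]
side 88 [0 0 0 0 0 0 0 0 0 0 0 0 0 0 0 0 0 0 0 0 0 0 0 0 0 0 0 0 0]
```

Run:
```python
from h import *
for n in('wrist','scene','side'):
    g=cv2.imread('pics/z_%s.png'%n,0);c=calibration(n)
    for y in(-85,-70,65,80,86):
        q=[proj(c,O+XC*x+YC*y+np.array([0,0,.012])) for x in np.arange(-.044,.0081,.002)]
        print(n,y,q[0].round(),[int(g[int(round(b)),int(round(a))]) if 0<=b<419.4 and 0<=a<559.4 else -1 for a,b in q])
```

```text
wrist -85 [ 272. 1396.] [-1, -1, -1, -1, -1, -1, -1, -1, -1, -1, -1, -1, -1, -1, -1, -1, -1, -1, -1, -1, -1, -1, -1, -1, -1, -1, -1]
wrist -70 [ 272. 1399.] [-1, -1, -1, -1, -1, -1, -1, -1, -1, -1, -1, -1, -1, -1, -1, -1, -1, -1, -1, -1, -1, -1, -1, -1, -1, -1, -1]
wrist 65 [ 269. 1363.] [-1, -1, -1, -1, -1, -1, -1, -1, -1, -1, -1, -1, -1, -1, -1, -1, -1, -1, -1, -1, -1, -1, -1, -1, -1, -1, -1]
wrist 80 [ 269. 1366.] [-1, -1, -1, -1, -1, -1, -1, -1, -1, -1, -1, -1, -1, -1, -1, -1, -1, -1, -1, -1, -1, -1, -1, -1, -1, -1, -1]
wrist 86 [ 269. 1367.] [-1, -1, -1, -1, -1, -1, -1, -1, -1, -1, -1, -1, -1, -1, -1, -1, -1, -1, -1, -1, -1, -1, -1, -1, -1, -1, -1]
scene -85 [  77. -367.] [-1, -1, -1, -1, -1, -1, -1, -1, -1, -1, -1, -1, -1, -1, -1, -1, -1, -1, -1, -1, -1, -1, -1, -1, -1, -1, -1]
scene -70 [  76. -370.] [-1, -1, -1, -1, -1, -1, -1, -1, -1, -1, -1, -1, -1, -1, -1, -1, -1, -1, -1, -1, -1, -1, -1, -1, -1, -1, -1]
scene 65 [  87. -336.] [-1, -1, -1, -1, -1, -1, -1, -1, -1, -1, -1, -1, -1, -1, -1, -1, -1, -1, -1, -1, -1, -1, -1, -1, -1, -1, -1]
scene 80 [  86. -339.] [-1, -1, -1, -1, 
[... 180 characters left out ...]
-1, -1, -1, -1, -1, -1, -1, -1, -1, -1, -1]
side -85 [-562. -150.] [-1, -1, -1, -1, -1, -1, -1, -1, -1, -1, -1, -1, -1, -1, -1, -1, -1, -1, -1, -1, -1, -1, -1, -1, -1, -1, -1]
side -70 [-556. -147.] [-1, -1, -1, -1, -1, -1, -1, -1, -1, -1, -1, -1, -1, -1, -1, -1, -1, -1, -1, -1, -1, -1, -1, -1, -1, -1, -1]
side 65 [-631. -180.] [-1, -1, -1, -1, -1, -1, -1, -1, -1, -1, -1, -1, -1, -1, -1, -1, -1, -1, -1, -1, -1, -1, -1, -1, -1, -1, -1]
side 80 [-623. -177.] [-1, -1, -1, -1, -1, -1, -1, -1, -1, -1, -1, -1, -1, -1, -1, -1, -1, -1, -1, -1, -1, -1, -1, -1, -1, -1, -1]
side 86 [-621. -176.] [-1, -1, -1, -1, -1, -1, -1, -1, -1, -1, -1, -1, -1, -1, -1, -1, -1, -1, -1, -1, -1, -1, -1, -1, -1, -1, -1]
```

Run:
```python
from h import *
for n in('wrist','scene','side'):
    g=cv2.imread('pics/z_%s.png'%n,0);c=calibration(n)
    for y in(-85,-70,65,80,86):
        q=[proj(c,O+XC*x+YC*y*1e-3+np.array([0,0,.012])) for x in np.arange(-.046,.0161,.002)]
        print(n,y,q[0].round(),[int(g[int(round(b)),int(round(a))]) if 0<=b<419.4 and 0<=a<559.4 else -1 for a,b in q])
```

```text
wrist -85 [125. -17.] [-1, -1, -1, -1, -1, -1, -1, -1, -1, -1, -1, -1, -1, -1, -1, -1, -1, -1, -1, -1, -1, -1, -1, -1, -1, -1, -1, -1, -1, -1, -1, -1]
wrist -70 [127.   6.] [142, 168, 218, 215, 213, 217, 218, 221, 218, 213, 217, 216, 218, 213, 213, 215, 208, 156, 158, 166, 154, 157, 157, 158, 161, 201, 232, 233, 233, 233, 232, 232]
wrist 65 [146. 185.] [82, 85, 86, 84, 76, 76, 77, 92, 146, 166, 198, 200, 203, 172, 171, 146, 118, 108, 109, 112, 102, 96, 97, 97, 99, 126, 138, 139, 140, 141, 140, 140]
wrist 80 [148. 202.] [141, 216, 217, 219, 222, 216, 213, 215, 219, 219, 218, 217, 219, 213, 215, 215, 218, 215, 218, 215, 171, 163, 164, 119, 100, 122, 139, 140, 140, 140, 139, 140]
wrist 86 [149. 209.] [144, 211, 212, 219, 223, 218, 214, 218, 219, 219, 215, 215, 220, 215, 216, 214, 197, 148, 150, 150, 156, 164, 165, 166, 172, 230, 228, 228, 233, 237, 235, 225]
scene -85 [291. 295.] [64, 58, 88, 118, 231, 239, 237, 239, 235, 237, 236, 236, 236, 236, 235, 236, 238, 238, 236, 236, 237, 237, 239, 204, 182, 243, 243, 245, 244, 244, 244, 244]
scene -70 [289. 290.] [65, 60, 87, 222, 239, 239, 23
[... 870 characters left out ...]
45, 146, 148, 148, 149, 148, 148, 148, 146, 146, 145, 145, 145, 153, 153, 203, 203, 203, 234, 234, 236, 238, 238, 238, 238, 238, 239, 238, 238, 238, 238, 238]
side 65 [270. 217.] [142, 142, 195, 195, 183, 206, 206, 208, 208, 189, 208, 208, 198, 198, 161, 167, 167, 139, 139, 140, 140, 140, 139, 139, 143, 143, 152, 152, 152, 187, 187, 220]
side 80 [275. 219.] [119, 147, 147, 207, 207, 218, 220, 220, 221, 221, 220, 221, 222, 224, 233, 233, 235, 239, 238, 239, 234, 234, 231, 211, 204, 160, 163, 163, 144, 144, 145, 143]
side 86 [276. 219.] [94, 153, 153, 209, 209, 215, 215, 215, 215, 215, 215, 215, 215, 221, 221, 230, 230, 220, 234, 234, 234, 234, 233, 233, 224, 227, 227, 201, 201, 190, 161, 153]
```

```bash
python3 -c "
from rig import ticket
print(ticket.sign_off())"
```

```text
the job is handed in; nothing more can be done
None
```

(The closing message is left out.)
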